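# Up-end a lying gas cylinder against the bench stop

## Task

Stand the lying gas cylinder upright against the bench stop: slide it along the bench until its foot presses squarely and firmly against the upright face of the stop, without ramming it, then raise it by its cap, keeping the foot down and up against the stop, until it stands upright on the bench with its side against the stop. Never lift the whole cylinder off the bench or let it fall, and leave the flask, the dropper bottle and the yellow-capped bottle where they are.

Things in the scene. Friction and masses are not known exactly. Their poses are not given: they have to be found in the camera images.
- stop: Dark steel angle plate fixed to the bench, left of the cylinder: upright plate 180 mm wide, 100 high, 10 thick, flange and braces behind. Origin at bench level in the middle of its front face; x runs along the face, the face looks to its own -y, z up. A cylinder butted and raised by angle a has its foot centre 44 mm x sin(a) before the face, 44 mm x cos(a) above the bench.
- cylinder: Aluminium gas cylinder, 200 mm long, 0.6 to 0.9 kg, lying, foot towards the stop, 50 to 110 mm from it. Origin: centre of its flat foot, z along its axis to the cap. Body 88 mm in diameter (too wide to grip) to 118 mm from the foot, rounded shoulder to 150, cap 155 to 200. Centre of mass 75 mm from the foot. Sliding it takes up to 7 N. Standing against the stop, its axis is 44 mm before the face.
- cap (a point): Middle of the cylinder's black round cap (32 mm in diameter, 45 mm long), on the axis 178 mm from the foot; 44 mm above the bench while lying. Pinch it here across the axis, from above; between lightly closed pads (20 N) the cap can turn as it is raised.
- conical_flask: Bystander: clear conical flask, 63 mm wide, 106 mm high, standing; origin at the centre of its underside.
- dropper: Bystander: brown dropper bottle, 37 mm wide, 103 mm high, standing; origin at the centre of its underside.
- yellow_cap_bottle: Bystander: small clear bottle with a yellow cap, 55 mm wide, 102 mm high, standing; origin at the centre of its underside.
Things that resemble listed ones, but are neither listed nor needed, are in the scene too. Leave any purple look-alike of the stop alone.

How it is judged:
On the way, in this order (a step that is already met when the one before it is completed fails the run):
1. the lying cylinder's foot is pressed against the face of the stop (over 2 N, foot centre within 8 mm of the face and 50 mm of its middle, axis within about 13 degrees of level) (y of cylinder in the frame of stop above -0.008 m and x of cylinder in the frame of stop between -0.05 and 0.05 m and angle between cylinder's own z axis and vertical above 1.34 rad and height (world z) of cylinder below 0.052 m and contact force between cylinder and stop above 2 N), for 0.1 s.
2. the cylinder is raised about half way (43 to 54 degrees from vertical) with its foot still at the stop (foot centre within 40 mm of the face) (angle between cylinder's own z axis and vertical between 0.75 and 0.95 rad and y of cylinder in the frame of stop above -0.04 m), for 0.05 s.
At the end, for the whole second after the job is handed in: The cylinder stands upright (within 3 degrees) and at rest with its foot on the bench, its side within 10 mm of the stop's face, its axis within 60 mm of the middle of the face, released (angle between cylinder's own z axis and vertical below 0.05 rad and height (world z) of cylinder below 0.006 m and y of cylinder in the frame of stop between -0.054 and -0.04 m and x of cylinder in the frame of stop between -0.06 and 0.06 m and linear speed of cylinder below 0.02 m/s and contact force between cylinder and the fingers below 0.1 N); the robot touches nothing.
It fails at once if the whole cylinder is lifted off the bench (foot centre above 60 mm) (height (world z) of cylinder above 0.06 m).
It fails at once if the raised cylinder falls, back or onto its foot (turning faster than 3 rad/s) (angle between cylinder's own z axis and vertical below 1.3 rad and angular speed of cylinder above 3 rad/s).
It fails at once if the cylinder is rammed against the stop (over 60 N) (contact force between cylinder and stop above 60 N).
It fails at once if the flask, the dropper bottle or the yellow-capped bottle is moved by more than 15 mm (distance of any of conical_flask, dropper, yellow_cap_bottle from where it was at the start of the episode above 0.015 m).
It also fails if it takes over 51 s, if anything falls off the work surface, if the arm or the gripper's body presses on something with over 40 N, if the wrist force passes 120 N, or if a joint passes its speed limit or range.

## Robot

A 6-joint arm with a two-finger parallel gripper is mounted at the origin on a cart in front of the work surface, level with it; the furniture and walls round the work are solid. World frame = base frame: x ahead of the robot, y to its left, z up, the work surface at z = 0. Lengths are in m, angles in rad, forces in N, time in s.
With the tool pointing down it reaches from about 0.2 to 0.875 m from the base axis. Payload 3.4 kg.
Tool frame: the origin (TCP) lies between the finger pads; the fingertips stand 25 mm ahead of it and the grasp point (between the pads) lies 6 mm ahead of it (r.nose_length is the z of the fingertips in the tool frame, in m); z points along the fingers, y is the line along which they close (so a half turn about z gives the same grasp; the last joint's range is limited). The gripper opens to 94 mm and grips with 3 to 60 N. Pads are 16 mm wide; open, the fingers measure 119 mm over their backs; the gripper's body (75 mm by 177 mm) begins 78 mm behind the grasp point.
Start: joints at [1.074, 0.276, 1.505, -0, 1.361, -0.121], TCP at [0.211, 0.535, 0.23] pointing down, gripper open.
Joint ranges: [-2.89, 2.89], [-0.75, 2.08], [0.22, 2.7], [-1.18, 4.32], [0.11, 2.71], [-2.7, 2.7]. Speed limits (rad/s): [2.57, 2.57, 3.14, 3.14, 3.14, 3.14].

## Interface

Orientations are given as a unit quaternion [w, x, y, z].
In Python, from plant import r, gripper_to, inverse_kinematics, vision, models, telemetry gives the robot as it stands. Calls block until the motion is done:
- r.move_to(position, orientation): joint-space move of the TCP to a pose.
- r.move_l(position, rot=None, vel=0.15, guard=None): straight line of the TCP; rot=None keeps the orientation; vel is the mean speed in m/s. With guard (N) it stops when the force on the tool has changed by that much, and returns True; else False.
- r.movej(angles): joint-space move.
- gripper_to(opening, f_grip=None): finger opening in m; f_grip is the grip in N (None keeps the last); returns when the fingers have stopped.
- r.hold(seconds).
- inverse_kinematics(position, orientation): joint angles nearest the present ones, or None.
- vision.snapshot(name): name is "scene" or "side" or "wrist"; returns the picture (480x640x3 uint8, red, green, blue); there is no depth.
- vision.get_calibration(name): a dict with "fx", "fy", "cx", "cy" (pixels), "position" and "orientation" of the camera in the world. Camera axes: x right, y down, z forward; pixel columns grow to the right and rows downward; lengths in m; the calibration is good to about 2 mm. A picture is of the moment at which its call begins: read the wrist's pose just before it. get_calibration takes no time and is no camera call; for the wrist camera it gives the pose at the moment of the call.
A pose or a line that the arm cannot do raises r.PlanningError and nothing moves.
- r.sign_off(): hands the job in; it is judged then, once.
Trained networks look in the newest picture that a camera, given by its name, has taken for a name from the list of things; names that differ only in an ending like _2 or _b are one class to them, and where a whole thing is asked for, a point or a joint stands for the part that bears it (a point fixed in the world has none). Each returns a list of dicts, best first, with "score" (0 to 1); they miss things now and then, are a little off and sometimes report something else, mostly with a low value. They report only what shows in the picture. A call takes as long as a camera call. They do not tell look-alikes from the thing itself.
- models.boxes_of(thing, camera): "at" ([x, y, z] in m, in world coordinates, good to about 4 mm: the middle of the surface that is visible of it).
- models.regions_of(thing, camera): "pixels" (480x640 bool, what is visible of it).
- models.mark_of(thing, camera): "at" ([x, y, z] in m, in world coordinates, good to about 4 mm: a listed point, or the origin of a listed thing).
Readings, each from a call of its own:
- telemetry.current_t(): time.
- telemetry.current_joints(): joint angles.
- telemetry.current_dq(): joint speeds.
- telemetry.current_joint_efforts(): joint torques, N m.
- telemetry.current_ee_pos(): TCP position.
- telemetry.current_tool_rot(): TCP orientation.
- telemetry.current_wrist_force(): force on the tool from outside, world axes, zero at the start.
- telemetry.current_torque(): the same for the moment, N m.
- telemetry.current_opening(): finger opening in m.
- telemetry.current_finger_force(): force on a finger pad.
Only numpy, scipy, OpenCV 4.12 (cv2) and the standard library are available. Lean on these libraries where they do the work, as an engineer would, in place of code of your own. Each camera call takes 0.05 s, during which the arm holds its last target. There are 200 camera calls.

## Working session

There is one attempt and no reset: what is moved stays moved. The work goes in short steps, each a Python script; the robot and the scene stay as the last script left them, time stands still between calls to the robot, and variables do not carry over. Pictures are saved under pics/ and viewed, at most 10 in all, crops included, and the job is handed in when it is done.

```bash
ls; mkdir -p pics
python3 - <<'E'
from plant import r, vision, models, telemetry
import cv2,numpy as np
ims=[]
for c in ["scene","side"]:
    im=vision.snapshot(c); cv2.imwrite(f"pics/{c}0.png",im[:,:,::-1])
    for t in ["stop","cylinder","cap","conical_flask","dropper","yellow_cap_bottle"]:
        for d in models.mark_of(t,c)[:3]:
            print(c,t,np.round(d["at"],3),round(d["score"],2))
    k=vision.get_calibration(c);print({a:np.round(b,3) for a,b in k.items()})
print(telemetry.current_t())
E
```

```text
pics
scene stop [ 0.565  0.173 -0.002] 0.69
scene stop [ 0.376 -0.161 -0.002] 0.67
scene cylinder [0.54  0.101 0.044] 0.61
scene cap [ 0.549 -0.08   0.045] 0.67
scene conical_flask [ 0.688 -0.283  0.002] 0.63
scene dropper [ 0.416 -0.282 -0.006] 0.66
scene yellow_cap_bottle [0.729 0.295 0.004] 0.88
scene yellow_cap_bottle [ 0.69  -0.284  0.001] 0.49
{'fx': np.float64(493.985), 'fy': np.float64(493.985), 'cx': np.float64(318.386), 'cy': np.float64(234.814), 'position': array([-0.213, -0.378,  0.919]), 'orientation': array([-0.328,  0.792, -0.472,  0.207])}
side stop [ 0.377 -0.166 -0.   ] 0.82
side cylinder [0.543 0.102 0.045] 0.93
side cylinder [ 0.729  0.303 -0.001] 0.26
side cap [ 0.553 -0.082  0.044] 0.73
side conical_flask [ 0.692 -0.279  0.001] 0.85
side dropper [ 0.421 -0.28   0.002] 0.59
side yellow_cap_bottle [0.729 0.304 0.   ] 0.63
{'fx': np.float64(438.143), 'fy': np.float64(438.143), 'cx': np.float64(315.763), 'cy': np.float64(236.687), 'position': array([ 0.266, -0.862,  0.521]), 'orientation': array([-0.514,  0.843, -0.135,  0.086])}
0.7
```

View pics/scene0.png

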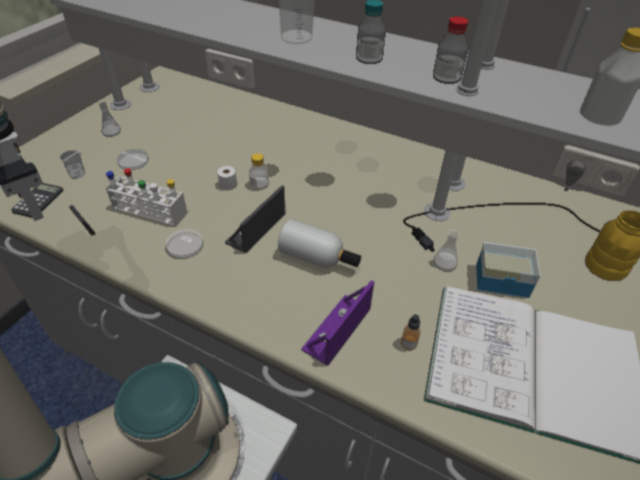

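View pics/side0.png

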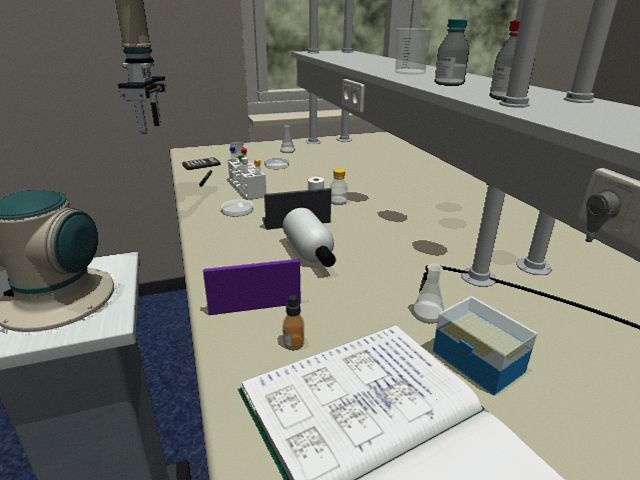

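Scene: the dark stop is at about (258,218), with the cylinder at (312,245) and its cap at (350,258). The purple look-alike is at (340,322). In the side view the stop is at (298,208). The dark one left of the cylinder fits the description. I'll confirm it in a crop, then measure the face yaw and the shelf.

```bash
cat > geo.py <<'E'
import numpy as np, cv2
from scipy.spatial.transform import Rotation as R
from plant import vision
def ray(c,u,v):
    k=vision.get_calibration(c); q=np.array(k["orientation"])
    d=R.from_quat(q[[1,2,3,0]]).apply([(u-k["cx"])/k["fx"],(v-k["cy"])/k["fy"],1])
    return np.array(k["position"]),d
def at_z(c,u,v,z):
    p,d=ray(c,u,v); return p+d*(z-p[2])/d[2]
def tri(a,b):
    (p,d),(q,e)=ray("scene",*a),ray("side",*b)
    s=np.linalg.lstsq(np.c_[d,-e],q-p,rcond=None)[0]
    x,y=p+d*s[0],q+e*s[1]; return (x+y)/2,np.linalg.norm(x-y)
E
python3 - <<'E'
import cv2,numpy as np
from geo import *
from plant import models
im=cv2.imread("pics/side0.png")[170:280,220:370]; im2=cv2.imread("pics/scene0.png")[170:280,215:375]
h=lambda i:cv2.resize(i,(400,290),interpolation=cv2.INTER_CUBIC)
cv2.imwrite("pics/crop.png",np.hstack([h(im2),h(im)]))
for a,b in [((231,67),(352,95)),((595,177),(615,200)),((437,213),(481,277))]: print(tri(a,b))
for a in [(269,227),(331,221)]: print("bottom",at_z("side",*a,0))
for a in [(265,196),(331,190)]: print("top",at_z("side",*a,.1))
for c in ["scene","side"]:
    for d in models.boxes_of("cap",c)[:1]+models.boxes_of("stop",c): print(c,d["at"],d["score"])
E
```

```text
(array([0.81539754, 0.42715295, 0.29552302]), np.float64(0.00521451516981326))
(array([ 0.76237254, -0.51004097,  0.31669508]), np.float64(0.008798170285629238))
(array([ 8.70152331e-01, -2.01600675e-01, -4.27012754e-04]), np.float64(0.007566419655258022))
bottom [0.48614464 0.19212131 0.        ]
bottom [0.65973811 0.17682059 0.        ]
top [0.47504559 0.17024981 0.1       ]
top [0.65090022 0.15900558 0.1       ]
scene [0.5239, 0.01, 0.0705] 0.78
scene [0.5367, 0.1761, 0.0506] 0.94
scene [0.3586, -0.1508, 0.0304] 0.63
side [0.5334, -0.0256, 0.0685] 0.59
side [0.5523, 0.1755, 0.062] 0.77
side [0.3716, -0.1638, 0.0595] 0.76
```

View pics/crop.png

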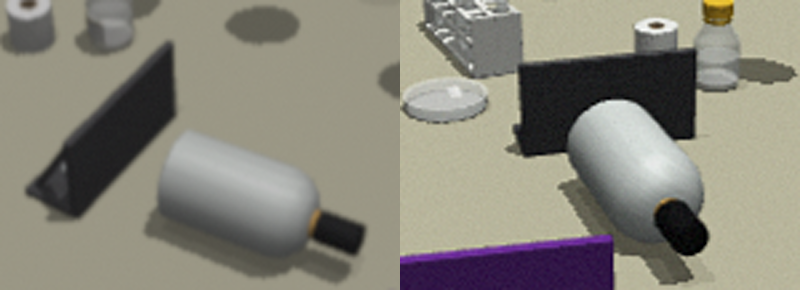

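The crop shows the dark plate's plain face toward the cylinder and its braces behind, so that is the stop. The purple one is the decoy. Next I'll move above the cap and refine with the wrist camera.

```bash
cat >> geo.py <<'E'
from plant import r, telemetry, inverse_kinematics, models
def down(yaw):
    """tool down, tool y along world direction yaw; of the two half-turns the one nearer the middle of joint 6"""
    best=None
    for t in (yaw,yaw+np.pi):
        y=np.array([np.cos(t),np.sin(t),0]); z=np.array([0,0,-1.])
        q=R.from_matrix(np.c_[np.cross(y,z),y,z]).as_quat()[[3,0,1,2]]
        j=inverse_kinematics([0.55,0,.2],q)
        if j is not None and (best is None or abs(j[5])<best[0]): best=(abs(j[5]),q)
    return best[1]
E
python3 - <<'E'
from geo import *
for a in [(266.9,228.8),(330.6,222)]: print("side",at_z("side",*a,0))
for a in [(246.2,251.6),(285,212.5)]: print("scene",at_z("scene",*a,0))
q=down(np.arctan2(.0095,.182)); print(q)
r.move_to([0.551,-0.06,0.27],q)
im=vision.snapshot("wrist"); cv2.imwrite("pics/w1.png",im[:,:,::-1])
for i in range(2):
  if i: vision.snapshot("wrist")
  for t in ["cap","cylinder","stop"]:
    for d in models.mark_of(t,"wrist")[:2]: print(t,np.round(d["at"],4),round(d["score"],2))
print(telemetry.current_t(),telemetry.current_joints(),vision.get_calibration("wrist"))
E
```

```text
side [0.47826847 0.18300939 0.        ]
side [0.65641464 0.17100788 0.        ]
scene [0.48046076 0.18033771 0.        ]
scene [ 6.57934139e-01  1.70528140e-01 -1.11022302e-16]
[0.         0.68843052 0.72530229 0.        ]
cap [ 0.5481 -0.0764  0.0453] 0.81
cylinder [0.5427 0.096  0.0454] 0.58
stop [ 0.3764 -0.1665  0.0016] 0.83
cap [ 0.5478 -0.0768  0.0442] 0.91
cap [ 0.416  -0.2853 -0.0031] 0.63
cylinder [0.5407 0.1021 0.0441] 0.68
stop [ 0.3756 -0.1654 -0.0009] 0.73
3.7417 [-2.33613315e-01  2.24852653e-01  1.47793058e+00  2.66773477e-05
  1.43875614e+00 -2.86151239e-01] {'fx': 356.14666485019575, 'fy': 356.14666485019575, 'cx': 321.9692488836716, 'cy': 234.75641654536, 'position': array([0.54666446, 0.00812202, 0.42479554]), 'orientation': array([0.11603489, 0.99289963, 0.0260763 , 0.00250197])}
```

View pics/w1.png

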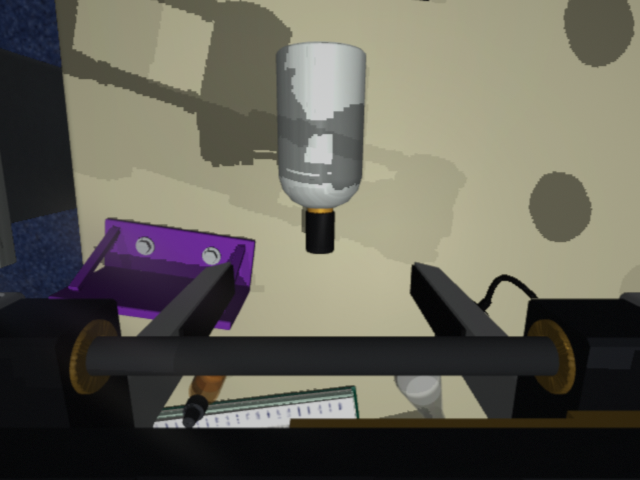

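The pictures and networks agree:
- **Stop face:** centre (0.568, 0.176), yaw −3.5°, measured width 178 mm.
- **Cylinder:** foot at about (0.542, 0.1005), cap at (0.5495, −0.0785), yaw +3°.
- **Purple plate:** it is the "stop" the wrist camera reports, so I'm ignoring that.

Next I grasp the cap, slide while squaring the cylinder, and press.

```bash
cat >> geo.py <<'E'
YS=np.radians(-3.5); C=np.array([.568,.176])
xs=np.array([np.cos(YS),np.sin(YS)]); ys=np.array([-np.sin(YS),np.cos(YS)])
def W(x,d,z): return [*(C+x*xs-d*ys),z]      # x along the face, d before it
def S():
    p=np.array(telemetry.current_ee_pos()); e=p[:2]-C; return np.array([e@xs,-e@ys,p[2]])
def F():
    f=np.array(telemetry.current_wrist_force()); return np.array([f[:2]@xs,f[:2]@ys,f[2]])
E
python3 - <<'E'
from geo import *
from plant import gripper_to
q0=down(np.radians(3)); q1=down(YS)
gripper_to(0.07)
r.move_l([.5495,-.0785,.12],q0,vel=.2)
print(r.move_l([.5495,-.0785,.05],q0,vel=.1,guard=8))
print(gripper_to(0.0,30),telemetry.current_opening(),telemetry.current_finger_force(),F(),S())
r.move_l(W(-.012,.178+.022,.05),q1,vel=.05); r.hold(.2)
print(F(),S())
hit=r.move_l(W(-.012,.178-.012,.05),q1,vel=.025,guard=13)
print(hit,F(),S(),telemetry.current_t()); r.hold(.3); print(F(),S())
im=vision.snapshot("side")[130:330,200:440]; im2=vision.snapshot("scene")[150:300,190:370]
h=lambda i:cv2.resize(i[:,:,::-1],(400,333))
cv2.imwrite("pics/press.png",np.hstack([h(im2),h(im)]))
for c in("scene","side"):
  for t in("cap","cylinder"):
    print(c,t,[np.round(d["at"],4) for d in models.mark_of(t,c)[:1]])
E
```

```text
False
False 0.031241212365245904 29.9971604347229 [-0.5083391   0.26327817  0.88589415] [-0.00288457  0.25517312  0.05008566]
[-1.45535115 -5.22439021  0.78893555] [-0.01200839  0.20119916  0.05011161]
True [ 0.20664885 -1.7985122   2.69417419] [-0.01063935  0.18289181  0.05009327] 9.0917
[ 0.90392294 -0.06819065  3.10196814] [-0.01075     0.18292689  0.05001941]
scene cap [array([ 0.5465, -0.0099,  0.0442])]
scene cylinder [array([0.5568, 0.1723, 0.0415])]
side cap [array([ 0.5486, -0.0044,  0.0473])]
side cylinder [array([0.5579, 0.1733, 0.0458])]
```

View pics/press.png

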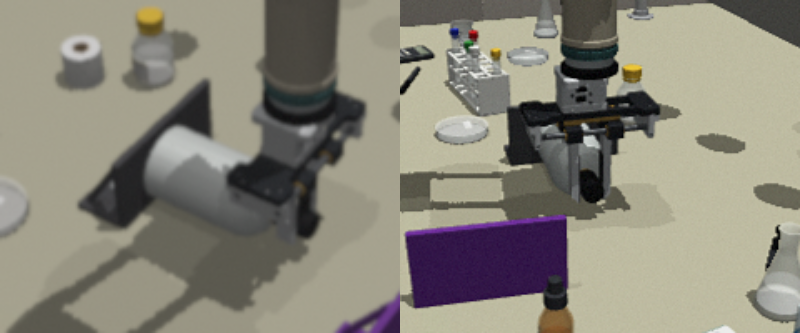

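The foot is at the stop and squarely aligned, but the press relaxed once the guard stopped the arm. I'll press again in small steps until the force holds.

Run:
```python
from geo import *
q1=down(YS); s=S(); d=s[1]
for i in range(14):
    d-=.0005
    r.move_l(W(s[0],d,.05),q1,vel=.02); r.hold(.05)
    f=F(); print(np.round(d,4),np.round(f,1),np.round(S(),4))
    if f[1]<-13: break
r.hold(.3); print(F(),S(),telemetry.current_t())
```

```text
0.1825 [ 0.7 -2.2  2.4] [-0.0107  0.183   0.05  ]
0.182 [ 0.1 -4.6  3.6] [-0.0107  0.1829  0.05  ]
0.1815 [ 0.8 -6.6  2.9] [-0.0107  0.1829  0.05  ]
0.181 [ 1.8 -8.   2.3] [-0.0107  0.1828  0.05  ]
0.1805 [ 0.6 -8.7  3.1] [-0.0106  0.1828  0.0501]
0.18 [  1.1 -10.3   2. ] [-0.0106  0.1828  0.0501]
0.1795 [  1.3 -12.2   2.9] [-0.0106  0.1827  0.0501]
0.179 [  0.3 -13.6   2.9] [-0.0106  0.1827  0.0501]
[  1.27985906 -13.78938231   2.71085896] [-0.01058561  0.18274572  0.0500884 ] 12.3917
```

```bash
cat > lift.py <<'E'
from geo import *
from plant import gripper_to
D0=.0047
def lift(a0,a1,b,ft,step=4):
    """raise from a0 to a1 degrees; b = bias towards the face (m), ft(a) = wanted push (N)"""
    q=down(YS)
    for a in np.append(np.arange(a0+step,a1,step),a1):
        t=np.radians(a)
        r.move_l(W(-.0107,D0+.044*np.sin(t)+.178*np.cos(t)-b,.006+.044*np.cos(t)+.178*np.sin(t)),q,vel=.045)
        f=F(); b+=np.clip((ft(a)+f[1])/3600*.6,-.002,.002)
        print(a,np.round(f,1),np.round(S(),4),"b",round(b,4))
        if np.abs(f).max()>35: print("force, stop"); break
    return b
E
python3 - <<'E'
from lift import *
gripper_to(0.0,20)
b=lift(0,46,.0037,lambda a:8)
print(telemetry.current_t(),telemetry.current_opening())
im=vision.snapshot("side")[100:330,200:440]; im2=vision.snapshot("scene")[120:300,190:370]
h=lambda i:cv2.resize(i[:,:,::-1],(400,390))
cv2.imwrite("pics/half.png",np.hstack([h(im2),h(im)]))
E
```

```text
4 [  1.6 -10.1  -5.5] [-0.0125  0.1841  0.0607] b 0.0033
8 [ 0.7 -6.1 -3.8] [-0.0127  0.185   0.0728] b 0.0037
12 [-0.4 -5.5 -4.7] [-0.0123  0.185   0.0848] b 0.0041
16 [-1.3 -5.2 -4.4] [-0.0116  0.1841  0.0967] b 0.0045
20 [-0.  -4.8 -2.6] [-0.0109  0.1824  0.1081] b 0.0051
24 [-1.  -3.3 -2.3] [-0.0106  0.1797  0.119 ] b 0.0059
28 [-0.5 -2.2 -1.7] [-0.0105  0.1764  0.1289] b 0.0068
32 [-1.3 -2.4 -2.4] [-0.0105  0.1719  0.1381] b 0.0078
36 [ 0.5 -2.1 -2.2] [-0.0105  0.1666  0.1466] b 0.0087
40 [-0.5 -1.8 -1.8] [-0.0106  0.1602  0.1545] b 0.0098
44 [-1.6 -0.9 -1.7] [-0.0106  0.1529  0.1616] b 0.011
46 [ 0.1 -2.1 -4. ] [-0.0107  0.1488  0.1648] b 0.0119
17.2083 0.031356215762566225
```

View pics/half.png

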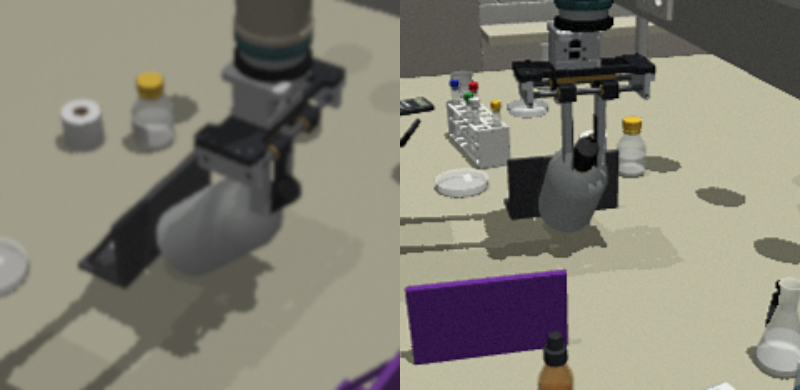

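About half way up, the cap is between the pads and the foot is at the stop. I'll check the angle with the networks before going on, because the cap's path is about 11 mm nearer the face than modelled.

Run:
```python
from lift import *
for c in("scene","side"):
  for i in range(2):
    if i: vision.snapshot(c)
    P=[]
    for t in("cap","cylinder"):
      for d in models.mark_of(t,c)[:1]:
        p=np.array(d["at"]); e=p[:2]-C; P.append([e@xs,-e@ys-D0,p[2]]); print(c,t,np.round(P[-1],4),round(d["score"],2))
    if len(P)==2:
        v=np.subtract(*P); print("raise",np.degrees(np.arctan2(v[2],v[1])),np.linalg.norm(v))
print(F(),S())
```

```text
scene cap [-0.0086  0.1498  0.1629] 0.63
scene cylinder [-0.0104  0.0326  0.0268] 0.96
raise 49.265978837480404 0.1796210177011588
scene cap [-0.0091  0.1527  0.1607] 0.85
side cap [-0.0059  0.1502  0.1651] 0.81
side cylinder [-0.0132  0.0291  0.0283] 0.86
raise 48.46495409285038 0.1828994532523266
side cap [-0.0076  0.1519  0.1607] 0.59
side cylinder [-0.0095  0.0314  0.0277] 0.95
raise 47.84536720556571 0.17941641507955733
[ 0.12906599 -1.2458964  -2.29917543] [-0.01069419  0.14901392  0.16462611]
```

The foot is 31 mm before the face at a raise of about 48.5°, as it should be. The grip has settled 171 mm from the foot. I'll finish the raise with that value and a small fixed bias.

Run:
```python
from lift import *
q=down(YS); s=.171
for a in [52,55,58,61,64,67,70,73,76,79,82,85,87.5,90]:
    t=np.radians(a); b=.002*(90-a)/40
    r.move_l(W(-.0107,D0+.044*np.sin(t)+s*np.cos(t)-b,.006+.044*np.cos(t)+s*np.sin(t)),q,vel=.035)
    f=F(); print(a,np.round(f,1),np.round(S(),4))
    if np.abs(f).max()>30: print("stop"); break
r.hold(.3); print(F(),S(),telemetry.current_t())
im=vision.snapshot("side")[60:290,200:440]; im2=vision.snapshot("scene")[100:280,180:360]
h=lambda i:cv2.resize(i[:,:,::-1],(400,390))
cv2.imwrite("pics/up.png",np.hstack([h(im2),h(im)]))
for c in("scene","side"):
    for t in("cap","cylinder"):
      for d in models.mark_of(t,c)[:1]:
        p=np.array(d["at"]); e=p[:2]-C; print(c,t,np.round([e@xs,-e@ys-D0,p[2]],4),round(d["score"],2))
```

```text
52 [-0.5 -4.3 -1.2] [-0.0105  0.1433  0.1682]
55 [ 0.1 -4.   0.4] [-0.0105  0.1372  0.1716]
58 [-0.8 -3.9  0.4] [-0.0105  0.1309  0.1745]
61 [-0.1 -2.8  1.4] [-0.0106  0.1244  0.177 ]
64 [ 0.1 -2.9  2.1] [-0.0106  0.1177  0.1791]
67 [-1.2 -3.3  2.5] [-0.0105  0.1107  0.1808]
70 [-0.1 -3.1  4.2] [-0.0105  0.1033  0.182 ]
73 [-0.3 -2.9  5.4] [-0.0104  0.0956  0.1828]
76 [-0.3 -2.6  5.9] [-0.0103  0.0875  0.1831]
79 [-0.2 -1.6  5.8] [-0.0102  0.0791  0.183 ]
82 [ 0.1 -1.8  7.3] [-0.0101  0.0706  0.1823]
85 [-0.5  0.6  7.3] [-0.0102  0.0615  0.1812]
87.5 [-0.1  0.9  8.2] [-0.01   0.054  0.18 ]
90 [-1.5  1.5  8.8] [-0.01    0.0462  0.1784]
[0.01720102 1.24187065 8.86561195] [-0.00994639  0.04622072  0.17839923] 23.1917
scene cap [-0.0119  0.0558  0.1816] 0.9
scene cylinder [-0.0105  0.0396 -0.001 ] 0.87
side cap [-0.0064  0.0551  0.1854] 0.7
side cylinder [-0.0104  0.0411  0.0027] 0.75
```

View pics/up.png

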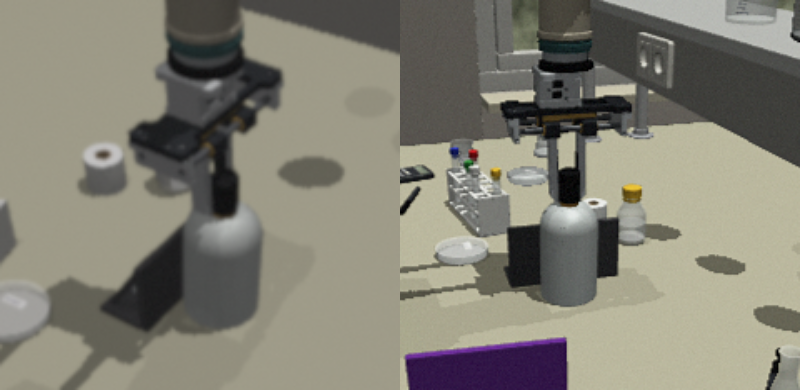

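The cylinder stands nearly upright, but the marks put the cap about 15 mm further out than the foot, a lean of about 5° away from the stop. The pads sit on its stop side and press down with 9 N. I'll relax that push, ease the grip and nudge the cap towards the face.

```bash
cat >> lift.py <<'E'
def look():
    for c in("scene","side"):
        vision.snapshot(c); P=[]
        for t in("cap","cylinder"):
            for d in models.mark_of(t,c)[:1]:
                p=np.array(d["at"]); e=p[:2]-C; P.append([e@xs,-e@ys-D0,p[2]])
        print(c,*np.round(P,4), "lean deg", np.degrees(np.array(np.subtract(*P)[:2])/.178).round(1) if len(P)==2 else "")
E
python3 - <<'E'
from lift import *
q=down(YS)
print(telemetry.current_opening(),telemetry.current_finger_force())
gripper_to(0.0,10); print(F(),S()); look()
z=.180
for d in [.0462,.0442,.0422,.0402]:
    r.move_l(W(-.0103,d,z),q,vel=.02); r.hold(.1)
    print(np.round(F(),1),np.round(S(),4))
    if F()[1]<-5: break
look(); print(telemetry.current_opening(),telemetry.current_t())
E
```

```text
0.02794502735871299 18.952724355153237
[-0.3049935   2.91634712  7.12577066] [-0.00983625  0.04572583  0.17820835]
scene [-0.0104  0.0597  0.1808] [-0.014   0.0422 -0.001 ] lean deg [1.1 5.6]
side [-0.0034  0.0558  0.1857] [-0.011   0.0422  0.0038] lean deg [2.4 4.4]
[-0.6  0.3 -6.2] [-0.0113  0.046   0.1788]
[ 1.3  0.6 -8.6] [-0.0106  0.0444  0.1795]
[-0.4  0.  -8.2] [-0.0104  0.0422  0.18  ]
[-0.6 -1.3 -8.5] [-0.0103  0.0402  0.18  ]
scene [-0.0113  0.0549  0.1828] [-0.0115  0.0394  0.0046] lean deg [0.1 5. ]
side [-0.0078  0.0518  0.1863] [-0.0117  0.039   0.0031] lean deg [1.3 4.1]
0.0269089335060612 25.8083
```

The opening of 27 mm and the marks agree that the cap is wedged at the outer edge of the pads, and the tool is now pulling up. I'll lower it until the foot is down, then ease the grip in stages so it settles with some braking. Even a free drop from 4.5° would reach only about 2.2 rad/s.

Run:
```python
from lift import *
q=down(YS); z=.180
for i in range(8):
    z-=.0007; r.move_l(W(-.0103,.0402,z),q,vel=.02); r.hold(.05); f=F(); print(round(z,4),np.round(f,1),np.round(S(),4))
    if f[2]>-1: break
look()
for g in (6,4,3):
    gripper_to(0.0,g); r.hold(.2); print(g,np.round(F(),1),np.round(S(),4),telemetry.current_opening())
look(); print(telemetry.current_t())
```

```text
0.1793 [-0.4 -0.9 -8.7] [-0.0103  0.0402  0.1792]
0.1786 [ 0.6 -0.8 -8.8] [-0.0103  0.0402  0.1785]
0.1779 [ 0.1 -0.9 -8.3] [-0.0103  0.0402  0.1778]
0.1772 [ 0.3  0.3 -5.9] [-0.0101  0.04    0.1774]
0.1765 [-0.2  1.5 -2.6] [-0.0099  0.0398  0.1773]
0.1758 [-1.7  3.4  5.8] [-0.0096  0.0395  0.177 ]
scene [-0.0075  0.0538  0.1789] [-0.0098  0.0434 -0.0004] lean deg [0.7 3.3]
side [-0.0083  0.0494  0.1833] [-0.01    0.0396  0.0022] lean deg [0.5 3.2]
6 [-0.5  2.5  5.7] [-0.0095  0.0395  0.1769] 0.027160436838770598
4 [-0.6  3.6  5.3] [-0.0095  0.0395  0.1769] 0.027384663968152364
3 [-1.   3.3  5.8] [-0.0095  0.0395  0.1768] 0.027473344601575394
scene [-0.0085  0.0523  0.1815] [-0.01    0.0424 -0.0015] lean deg [0.5 3.2]
side [-0.0034  0.0498  0.1832] [-0.0104  0.0435  0.0012] lean deg [2.3 2. ]
29.4583
```

Lean is down to about 2.5° with the foot on the bench. Releasing slowly.

Run:
```python
from lift import *
for o in (.028,.029,.030,.032,.036,.05):
    gripper_to(o,3); print(o,np.round(F(),1),telemetry.current_opening(),telemetry.current_finger_force())
r.hold(.2); look(); print(telemetry.current_t(),F(),S())
im=vision.snapshot("side")[60:290,200:440]; im2=vision.snapshot("scene")[100:280,180:360]
h=lambda i:cv2.resize(i[:,:,::-1],(400,390))
cv2.imwrite("pics/rel.png",np.hstack([h(im2),h(im)]))
```

```text
0.028 [0.  2.6 4.6] 0.02777658547318171 2.3983224481344223
0.029 [0.2 3.2 2.3] 0.029194803143336154 1.2867571413516998
0.03 [ 0.7  0.9 -0.2] 0.03006683297689525 0.7995202671736479
0.032 [ 0.7  0.3 -0.3] 0.03201275397082195 0.16903768759220839
0.036 [-1.1  0.2 -0.3] 0.03554828314545916 0.0
0.05 [-0.1  0.8 -0.4] 0.049652626203587374 0.0
scene [-0.0107  0.0452  0.1798] [-0.0091  0.0426 -0.0038] lean deg [-0.5  0.8]
side [-0.0089  0.0416  0.183 ] [-0.0107  0.038  -0.002 ] lean deg [0.6 1.2]
31.6417 [ 0.17280252 -0.2615981   0.05473229] [-0.0103186   0.04017511  0.17578341]
```

View pics/rel.png

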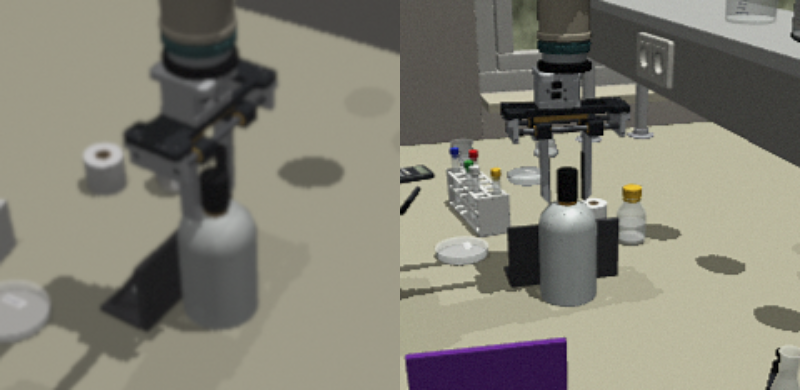

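The cylinder stands upright and free, with its side at the stop. Retract straight up, check once more, hand in.

Run:
```python
from lift import *
gripper_to(.065); q=down(YS)
print(r.move_l(W(-.0103,.0402,.29),q,vel=.1,guard=6)); r.hold(.3)
look(); look(); print(S(),F(),telemetry.current_t())
r.hold(.5); print(r.sign_off())
```

```text
False
scene [-0.0085  0.0445  0.18  ] [-0.0121  0.0384 -0.0003] lean deg [1.2 2. ]
side [-0.0077  0.0414  0.1812] [-0.0106  0.0416 -0.0001] lean deg [ 0.9 -0.1]
scene [-0.0092  0.0468  0.1799] [-0.0124  0.043  -0.0016] lean deg [1.  1.2]
side [-0.008   0.0467  0.1803] [-0.0104  0.0416  0.0005] lean deg [0.8 1.6]
[-0.0102802   0.04020934  0.29000857] [-0.86565146 -0.07976704 -1.24064185] 34.4
the job is handed in; nothing more can be done
None
```

I handed the job in at about 35 s, with the cylinder released and standing upright on its foot against the stop to within camera accuracy (about 4 mm); near the end the grip briefly carried about its full weight with the foot a few millimetres up, and the verdict was not shown.

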